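# Dispense one stand-off cap and nudge it onto the blue spot

### The job

Press the red plunger of the cap dispenser all the way down once and let it come back up, so that a single brass stand-off cap is ejected onto the bench. Then nudge that cap along the bench with the fingertips until it lies flat, wholly on the blue spot; do not pick it up. Eject no second cap and leave the other things on the bench where they are.

Things in the scene. Friction and masses are not known exactly. Their poses are not given: they have to be found in the camera images.
- dispenser: Blue fixed dispenser: clear tower 47 x 47 mm, 60 mm high; behind it a blue housing (x = -90 to -23.5 mm, 50 mm wide, 60 mm high). Origin: on the bench, on the tower's axis; z up, x out of the mouth, a 16 mm high slot in the tower's face. A full press slides the bottom cap along the bench to about x = 59 mm. Foot strips 3 mm high beside it: x -90 to 10 mm, out to y = 40 mm.
- plunger (a joint): Travel of the red plunger in m: 0 up (rest), 0.030 fully pressed down. A spring pushes it back up; it takes about 2 N to start and 6 to 9 N at the bottom, where it meets a stop. The ejector moves 2 mm for each 1 mm of travel.
- plunger_top (a point): Centre of the flat top of the red round plunger knob (34 mm across, 12 mm thick), 105 mm above the bench when up, 55 mm behind the dispenser's origin (at x = -55 mm in its frame). Moves with the knob; press straight down.
- cap0: The cap at the bottom of the magazine, the one that is ejected first: a brass disc 36 mm across and 12 mm thick, 30 to 65 g. Origin: centre of its underside; z up when flat.
- blue_spot: Blue round spot painted on the bench, 100 mm across, flush (no edge to climb). Origin: its centre, on the bench. It lies to the left or the right of the mouth.
- yellow_spot: Yellow round spot painted on the bench, 100 mm across, flush; on the other side of the mouth. Not the target.
- cap1: Second cap in the magazine, like cap0; starts with its underside 12 mm above the bench. Stays in the magazine.
- cap2: Third cap in the magazine, like cap0; starts with its underside 24 mm above the bench. Stays in the magazine.
- cap3: Top cap in the magazine, like cap0; starts with its underside 36 mm above the bench. Stays in the magazine.
- frame_corner: Loose bystander: black resin L-shaped frame corner, 90 x 90 mm, 26 mm high, lying beyond the dispenser. Origin: centre of its square outline, underside.
- pliers: Loose bystander: chrome pliers with red handles, lying flat, 165 mm long, 65 mm wide, 14 mm high, left of the work. Origin: under the pivot; x towards the jaws.
- t_square: Loose bystander: aluminium T-square lying flat, 380 mm long, head 180 mm wide, 12 mm high, right of the work. Origin: near its middle, underside; x along the blade.
- glue: Loose bystander: white glue bottle, 48 mm across, 120 mm high, far left. Origin: centre of its underside.
- tape_roll: Loose bystander: roll of tape lying flat, 72 mm across, 24 mm high, far right. Origin: centre of its underside.
- pane_rack: Fixed bystander: glass pane 240 mm wide, 5 mm thick, standing upright to 136 mm above the bench in a steel edge-guard rack, well to the left of the work. Origin: centre of its underside; x along the pane.

How it is judged:
By the outcome, as a careful person would: the job done as asked, in the order asked, and still so for the second after the job is handed in, with the robot touching nothing.
It also fails if it takes over 40 s, if anything falls off the work surface, if the arm or the gripper's body presses on something with over 40 N, if the wrist force passes 120 N, or if a joint passes its speed limit or range.

### The arm

A 6-joint arm with a two-finger parallel gripper is mounted at the origin on the work surface. World frame = base frame: x ahead of the robot, y to its left, z up, the work surface at z = 0. Lengths are in m, angles in degrees, forces in N, time in s.
With the tool pointing down it reaches from about 0.35 to 0.875 m from the base axis. Payload 4.2 kg.
Tool frame: the origin (TCP) lies at the very end of the fingers, on their centre line; the grasp point (between the pads) lies 19 mm behind it (r.grip_point_offset is the distance from the TCP to the grasp point, in m); z points along the fingers, y is the line along which they close (so a half turn about z gives the same grasp; the last joint's range is limited). The gripper opens to 87 mm and grips with 3 to 60 N. Pads are 19 mm wide; open, the fingers measure 117 mm over their backs; the gripper's body (75 mm by 190 mm) begins 51 mm behind the grasp point.
Start: joints at [85.52, 22.042, 0.453, 0, -68.411, -14.817], TCP at [0.207, 0.59, 0.223] pointing down, gripper open.
Joint ranges: [-179.83, 179.83], [-69.29, 118.12], [-61.27, 80.66], [-181.25, 117.63], [-171.15, -9.14], [-177.46, 177.46]. Speed limits (degrees/s): [159.86, 159.86, 180, 180, 180, 180].

### API

Orientations are given as a 3x3 rotation matrix whose columns are the frame's x, y, z axes.
In Python, from station import r, cams gives the robot as it stands. The module is installed in compiled form; this text tells all that it offers.
- The arm moves only by the shell command python3 -m handwheel 'ROWS'. ROWS is JSON, a list that holds one entry, the list of rows, each a list of 7 numbers: the turn, a rotation vector about the tool's x, y, z in units of 6 degrees (1.0 is 6 degrees), then the shift along the tool's x, y, z in m, then the finger opening in m, from 0 to 0.087. In form: [[[ax, ay, az, x, y, z, jaw], ...]]. A call has 1 to 12 rows; each row shifts and turns the commanded pose from where the row before left it, along the tool's axes as they then stand; what a row does not reach is not made up. A row lasts 1/10 s, in which the tool goes at most 50 mm and 8.59 degrees, less where a joint would pass 70% of its speed; a pose out of reach is approached as far as the arm can. A call with a gripper value outside its range is refused whole. The fingers move at their own pace and stop on an object; the grip force is fixed at half the most. Time passes only in rows, so rows that do not move let the fingers close. It gives the time, the measured TCP pose, the force, the opening and the grip force at its end, in the units of the state.
- r.sense(): the state, without advancing time (a new reading comes with each control period).
- cams.capture(name): name is "side" or "top" or "wrist"; returns the picture (400x640x3 uint8, red, green, blue); there is no depth.
- cams.get_calibration(name): a dict with "camera_matrix" (3x3 intrinsics, pixels), "rvec" (rotation vector, rad) and "tvec" (3), from world to camera coordinates, as OpenCV has them; the wrist camera has in their place "T_tool_cam" (4x4, takes a point from camera to tool coordinates, whose origin is the TCP and whose axes are the flange's). Camera axes: x right, y down, z forward; pixel columns grow to the right and rows downward; lengths in m; the calibration is good to about 2 mm. A picture is of the moment at which its call begins: read the wrist's pose just before it. get_calibration takes no time and is no camera call.
- r.finish_job(): hands the job in; it is judged then, once.
The state is a dict: "time_s": time; "joints": joint angles; "joint_velocities": joint speeds; "effort": joint torques, N m; "tcp_pos": TCP position; "ee_rot": TCP orientation; "wrist_force": force on the tool from outside, world axes, zero at the start; "moment": the same for the moment, N m; "gripper_width": opening from 0.0 (shut) to 1.0 (fully open); "gripper_force": force on a finger pad.
Only numpy, scipy, OpenCV 4.12 (cv2) and the standard library are available. Lean on these libraries where they do the work, as an engineer would, in place of code of your own. Each camera call takes 0.05 s, during which the arm holds its last target. There are 200 camera calls.

## Working session

There is one attempt and no reset: what is moved stays moved. The work goes in short steps, Python scripts to look and compute and a shell command to move; the robot and the scene stay as the last step left them, time stands still between calls to the robot, and variables do not carry over. Pictures are saved under pics/ and viewed, at most 10 in all, crops included, and the job is handed in when it is done.

```bash
mkdir -p pics
cat > h.py <<'E'
import numpy as np,cv2
from station import r,cams
def shot(n,f):
    im=cams.capture(n); cv2.imwrite('pics/'+f,im[:,:,::-1]); return im
def ray(n,uv):
    c=cams.get_calibration(n);K=np.array(c['camera_matrix'])
    d=np.linalg.inv(K)@[uv[0],uv[1],1]
    if n=='wrist':
        s=r.sense();T=np.array(c['T_tool_cam']);R=np.array(s['ee_rot'])
        return R@T[:3,3]+s['tcp_pos'],R@T[:3,:3]@d
    R=cv2.Rodrigues(np.array(c['rvec'],float))[0]
    return -R.T@np.array(c['tvec']).ravel(),R.T@d
def plane(n,uv,z):
    o,d=ray(n,uv);return o+d*(z-o[2])/d[2]
def tri(n1,a,n2,b):
    o,d=ray(n1,a);p,e=ray(n2,b);d=d/np.linalg.norm(d);e=e/np.linalg.norm(e)
    t=np.linalg.lstsq(np.c_[d,-e],p-o,rcond=None)[0]
    x,y=o+d*t[0],p+e*t[1];return (x+y)/2,np.linalg.norm(x-y)
E
python3 - <<'E'
from h import *
a=shot('top','t0.png');b=shot('side','s0.png')
s=r.sense();print(s['time_s'],s['tcp_pos'],np.round(s['ee_rot'],3),s['gripper_width'])
for n,im in(('top',a),('side',b)):
    h=cv2.cvtColor(im,cv2.COLOR_RGB2HSV)
    for c,lo,hi in(('red',(0,140,80),(8,255,255)),('red2',(172,140,80),(180,255,255)),('blue',(95,110,50),(130,255,255)),('yel',(20,120,80),(35,255,255))):
        m=cv2.inRange(h,lo,hi);k,_,st,ce=cv2.connectedComponentsWithStats(m)
        for i in range(1,k):
            if st[i,4]>60:print(n,c,st[i],ce[i].round(1),plane(n,ce[i],0).round(3))
E
```

```text
0.1 [0.20635336 0.58939452 0.22156174] [[ 0.944 -0.331 -0.001]
 [-0.331 -0.944 -0.002]
 [ 0.     0.002 -1.   ]] 1.002428538006453
top red [452  83  36  34 245] [470.5  99.7] [ 0.906 -0.444  0.   ]
top red [340 237  12  11 103] [345.6 241.9] [ 0.461 -0.063  0.   ]
top red [ 77 253  47  42 711] [106.7 280.1] [0.339 0.616 0.   ]
top red [222 257  18  31  89] [231.1 271.4] [0.371 0.263 0.   ]
top red [ 85 261  11  10  94] [ 90.2 265.1] [0.38  0.668 0.   ]
top red [216 260   6  34  81] [218.3 276.7] [0.355 0.299 0.   ]
top blue [429  83  18  19  62] [441.4  87.5] [ 0.945 -0.356  0.   ]
top blue [365 185  31  31 741] [380.4 200.1] [ 0.586 -0.164  0.   ]
top blue [336 231  19  25 163] [344.1 243.8] [ 0.456 -0.059  0.   ]
top yel [485  83  42  41 592] [506.1 107.1] [ 0.884 -0.552  0.   ]
top yel [455  91  25  22 511] [467.1 101.3] [ 0.901 -0.434  0.   ]
top yel [242  95  51   5 165] [266.3  97.4] [0.902 0.186 0.   ]
top yel [277 193  34  33 861] [293.5 209.3] [0.553 0.091 0.   ]
top yel [335 218  11  11  96] [340.  223.3] [ 0.515 -0.046  0.   ]
side red [167 118  40  19 276] [182.7 127.2] [0.344 0.645 0.   ]
side red [207 174  30  23 155] [223.6 183.6] [0.364 0.288 0.   ]
side red [290 220  11  10  91] [295.  224.4] [0.484 0.012 0.   ]
side red [478 234  50  45 144] [506.  256.1] [ 0.934 -0.412  0.   ]
side blue [440 207  55  50 989] [465.4 232.3] [ 0.897 -0.292  0.   ]
side blue [283 223  28  33 487] [297.2 240. ] [ 0.462 -0.041 -0.   ]
side blue [339 236  34  30 778] [355.3 250.4] [ 0.586 -0.164  0.   ]
side yel [356 125  29  27 137] [370.4 138.3] [0.908 0.197 0.   ]
side yel [287 186  30  24 575] [301.5 197.7] [0.553 0.092 0.   ]
side yel [305 220  12   9  74] [310.3 223.5] [ 0.525 -0.011  0.   ]
side yel [479 242  42  35 704] [499.2 258.9] [ 0.911 -0.408  0.   ]
side yel [ 500  265   67   59 1135] [529.8 294.9] [ 0.894 -0.526  0.   ]
```

View pics/t0.png

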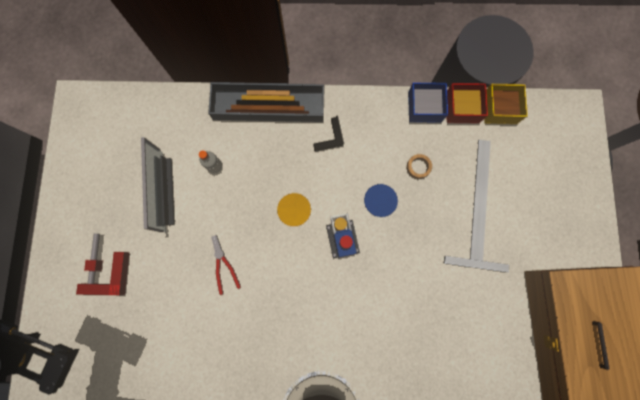

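View pics/s0.png

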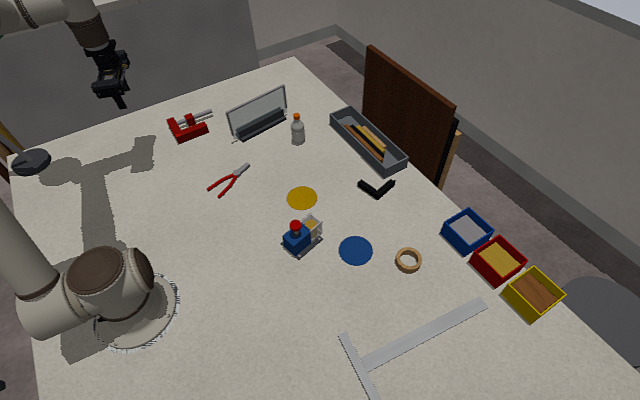

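Run:
```python
from h import *
k,e=tri('top',(345.6,241.9),'side',(295,224.4));print('knob',k.round(3),e)
c,e=tri('top',(340,223.3),'side',(310.3,223.5));print('cap',c.round(3),e)
s=r.sense();R=np.array(s['ee_rot']);print(R.T@(k-s['tcp_pos']))
d=c-k;print('yaw',np.degrees(np.arctan2(d[1],d[0])),np.hypot(*d[:2]))
b,e=tri('top',(380.4,200.1),'side',(355.3,250.4));print('blue',b,e)
print(np.array(cams.get_calibration('wrist')['T_tool_cam']).round(3))
```

```text
knob [ 0.455 -0.056  0.104] 0.0008362436048186718
cap [ 0.509 -0.043  0.051] 0.000497444789635009
[0.44776435 0.52668799 0.1185704 ]
yaw 13.165358876829881 0.05546196818711562
blue [ 5.85757356e-01 -1.64044647e-01  4.93296758e-05] 0.0003788240886596597
[[ 0.    -0.959 -0.282  0.077]
 [ 1.     0.     0.001  0.   ]
 [-0.    -0.282  0.959 -0.162]
 [ 0.     0.     0.     1.   ]]
```

```bash
python3 -m handwheel '[[[0,0,0,0.03,0.035,0,0],[0,0,0,0.03,0.035,0,0],[0,0,0,0.03,0.035,0,0],[0,0,0,0.03,0.035,0,0],[0,0,0,0.03,0.035,0,0],[0,0,0,0.03,0.035,0,0],[0,0,0,0.03,0.035,0,0],[0,0,0,0.03,0.035,0,0],[0,0,0,0.03,0.035,0,0],[0,0,0,0.03,0.035,0,0],[0,0,0,0.03,0.035,0,0],[0,0,0,0.03,0.035,0,0]]]'
python3 -m handwheel '[[[0,0,0,0.03,0.035,0,0],[0,0,0,0.03,0.035,0,0],[0,0,0,0.028,0.037,0,0],[0,0,1.3,0,0,0.01,0],[0,0,1.3,0,0,0.01,0],[0,0,1.3,0,0,0.01,0],[0,0,1.3,0,0,0.01,0],[0,0,1.3,0,0,0.01,0],[0,0,1.3,0,0,0,0],[0,0,1.3,0,0,0,0],[0,0,1.2,0,0,0,0],[0,0,0,0,0,0,0]]]'
python3 - <<'E'
from h import *
im=shot('wrist','w0.png');s=r.sense();print(s['time_s'],s['tcp_pos'],np.round(s['ee_rot'],3),s['gripper_width'],s['wrist_force'])
h=cv2.cvtColor(im,cv2.COLOR_RGB2HSV);m=cv2.inRange(h,(0,140,60),(8,255,255))
k,_,st,ce=cv2.connectedComponentsWithStats(m)
for i in range(1,k):
    if st[i,4]>200:print(st[i],ce[i],plane('wrist',ce[i],.105))
E
```

```text
time_s: 1.3
tcp_pos: [0.4075, 0.0726, 0.2226]
ee_rot: [[0.944, -0.33, 0.0], [-0.33, -0.944, 0.0], [0.0, -0.0, -1.0]]
wrist_force: [0.9, 0.5, -0.5]
gripper_width: 0.034
gripper_force: 0.0
time_s: 2.5
tcp_pos: [0.4549, -0.0556, 0.1722]
ee_rot: [[0.155, -0.988, -0.001], [-0.988, -0.155, -0.0], [-0.0, 0.001, -1.0]]
wrist_force: [0.5, 0.2, -0.5]
gripper_width: 0.001
gripper_force: 0.0
2.55 [ 0.45494182 -0.05557928  0.1722894 ] [[ 0.157 -0.988 -0.001]
 [-0.988 -0.157 -0.   ]
 [-0.     0.001 -1.   ]] 0.008877671226969332 [ 0.89181608 -0.55861899 -0.37898116]
[ 292  190   47   49 1796] [315.25055679 214.11302895] [ 0.45534011 -0.05780918  0.105     ]
```

View pics/w0.png

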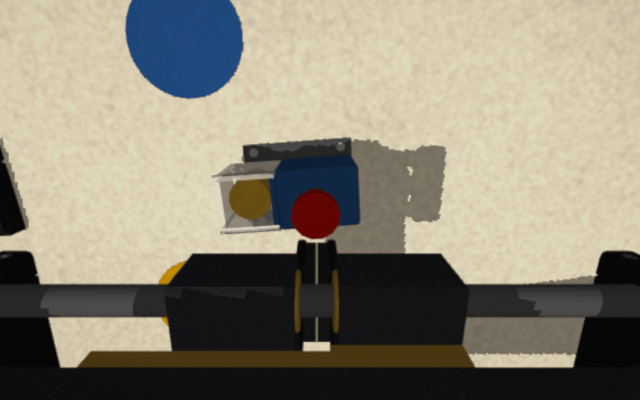

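The wrist view shows the red knob at (315,214), which agrees with the two-view point to 2 mm. The tower mouth points left, and the blue spot is at upper left. I'll press now.

```bash
python3 -m handwheel '[[[0,0,0,0,0,0.03,0],[0,0,0,0,0,0.025,0],[0,0,0,0,0,0.01,0],[0,0,0,0,0,0.008,0],[0,0,0,0,0,0.008,0],[0,0,0,0,0,0.008,0],[0,0,0,0,0,0.005,0],[0,0,0,0,0,0.003,0],[0,0,0,0,0,0,0],[0,0,0,0,0,0,0]]]'
```

```text
time_s: 3.55
tcp_pos: [0.454, -0.0558, 0.0762]
ee_rot: [[0.156, -0.988, -0.003], [-0.988, -0.156, -0.001], [0.0, 0.003, -1.0]]
wrist_force: [-5.0, 0.3, 4.4]
gripper_width: 0.006
gripper_force: 2.6
```

```bash
python3 -m handwheel '[[[0,0,0,0,0,0.002,0],[0,0,0,0,0,0.002,0],[0,0,0,0,0,0,0],[0,0,0,0,0,0,0]]]'
```

```text
time_s: 3.95
tcp_pos: [0.4544, -0.0559, 0.0751]
ee_rot: [[0.158, -0.988, -0.002], [-0.988, -0.158, -0.001], [0.001, 0.002, -1.0]]
wrist_force: [-10.7, 2.6, 27.2]
gripper_width: 0.002
gripper_force: 13.3
```

```bash
python3 -m handwheel '[[[0,0,0,0,0,-0.01,0],[0,0,0,0,0,-0.015,0],[0,0,0,0,0,-0.015,0],[0,0,0,0,0,-0.03,0],[0,0,0,0,0,-0.04,0],[0,0,0,-0.011,-0.029,-0.01,0.022],[0,0,0,-0.011,-0.029,0,0.022],[0,0,0,-0.011,-0.029,0,0.022],[0,0,0,-0.011,-0.029,0,0.022],[0,0,0,0,0,0,0.022],[0,0,0,0,0,0,0.022]]]'
python3 - <<'E'
from h import *
im=shot('wrist','w1.png');t=shot('top','t1.png');sd=shot('side','s1.png');s=r.sense();print(s['time_s'],s['tcp_pos'],np.round(s['ee_rot'],3),s['gripper_width'])
for n,i2,A in(('wrist',im,150),('top',t,30),('side',sd,30)):
    h=cv2.cvtColor(i2,cv2.COLOR_RGB2HSV)
    for c,lo,hi in(('brass',(14,110,60),(35,255,255)),('blue',(100,110,50),(125,255,255)),('red',(0,140,60),(8,255,255))):
        m=cv2.inRange(h,lo,hi)
        k,_,st,ce=cv2.connectedComponentsWithStats(m)
        for i in range(1,k):
            p=plane(n,ce[i],0.012 if c=='brass' else 0)
            if st[i,4]>A and abs(p[0]-.52)<.15 and abs(p[1]+.06)<.2:print(n,c,st[i],ce[i].round(1),p.round(4))
E
```

```text
time_s: 5.05
tcp_pos: [0.5633, 0.0061, 0.1915]
ee_rot: [[0.156, -0.988, -0.0], [-0.988, -0.156, -0.0], [0.0, 0.0, -1.0]]
wrist_force: [-0.3, 0.5, -0.3]
gripper_width: 0.249
gripper_force: 0.0
5.2 [0.56231082 0.00541897 0.19189317] [[ 0.155 -0.988  0.   ]
 [-0.988 -0.155  0.   ]
 [-0.    -0.    -1.   ]] 0.25380809937103377
wrist brass [ 367  122   40   41 1339] [385.5 141.2] [ 0.5027 -0.0424  0.012 ]
wrist brass [ 300  124   38   38 1089] [318.6 142.3] [ 0.5651 -0.0315  0.012 ]
wrist brass [ 267  212   89   73 4001] [313.  246.1] [0.5541 0.0743 0.012 ]
wrist brass [373 270  13  63 486] [380.  301.1] [0.4727 0.1266 0.012 ]
wrist blue [ 267    0  108   48 3816] [320.6  19.2] [ 0.5802 -0.1384  0.    ]
wrist blue [ 403  105  100   67 3684] [441.9 134.2] [ 0.4473 -0.0565  0.    ]
wrist red [ 455  124   53   47 1921] [480.9 146.3] [ 0.4063 -0.051   0.    ]
top brass [277 192  34  34 908] [293.6 209. ] [0.5525 0.0897 0.012 ]
top blue [365 185  31  31 759] [380.3 200. ] [ 0.5861 -0.1638  0.    ]
top blue [339 230  13   6  51] [345.3 232.6] [ 0.4882 -0.0616  0.    ]
top blue [337 245  18  11 112] [345.5 250.7] [ 0.4361 -0.0625  0.    ]
top red [340 237  12  11 102] [345.4 241.9] [ 0.4612 -0.0623  0.    ]
side brass [287 186  30  24 575] [301.5 197.7] [0.5489 0.083  0.012 ]
side brass [320 215  11  11  88] [325.4 220. ] [ 0.5663 -0.0326  0.012 ]
side brass [306 221  10   8  57] [310.4 224.2] [ 0.5198 -0.0211  0.012 ]
side blue [283 223  28  33 525] [297.  240.2] [ 0.4606 -0.0413  0.    ]
side blue [339 236  34  30 776] [355.3 250.4] [ 0.5857 -0.1639  0.    ]
side red [289 220  12  12 107] [294.8 225. ] [0.4823 0.01   0.    ]
```

View pics/w1.png

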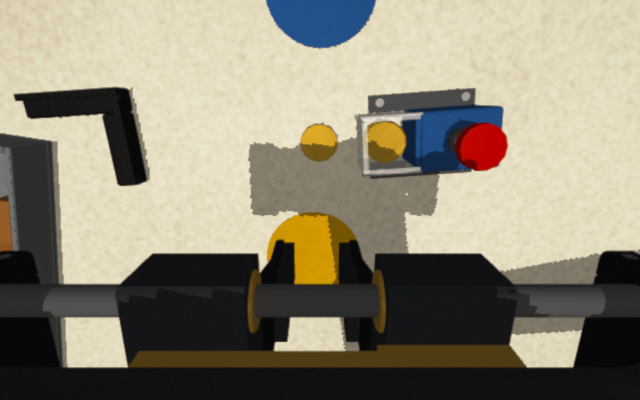

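The wrist view shows the ejected cap at (319,142), which is (0.565,-0.032) in world coordinates. The next cap is still in the tower, the knob is back up, and the blue spot is ahead at top centre. I'll lower the fingers behind the cap, tilted 8° away from the knob.

```bash
python3 -m handwheel '[[[0,0,0,0,0.003,0.03,0.022],[0,0,0,0,0,0.04,0.022],[0,0,0,0,0,0.04,0.022],[0,0,0,0,0,0.03,0.022],[-0.67,0,0,0,0,0,0.022],[-0.67,0,0,0,0,0,0.022],[0,0,0,0,-0.003,0.02,0.022],[0,0,0,0,-0.002,0.013,0.022],[0,0,0,0,-0.001,0.011,0.022],[0,0,0,0,0,0,0.022],[0,0,0,0,0,0,0.022]]]'
python3 - <<'E'
from h import *
shot('wrist','w2.png');s=r.sense();R=np.array(s['ee_rot']);print(s['tcp_pos'],s['wrist_force'],R.T@(np.array([.5655,-.032,.006])-s['tcp_pos']))
E
```

```text
time_s: 6.3
tcp_pos: [0.5596, 0.0052, 0.0074]
ee_rot: [[0.155, -0.978, -0.138], [-0.988, -0.153, -0.022], [0.0, 0.14, -0.99]]
wrist_force: [-0.2, -0.2, -0.0]
gripper_width: 0.253
gripper_force: 0.0
[0.56006252 0.005328   0.00781092] [ 0.61071623 -0.2869755  -0.33488887] [0.03771937 0.0001631  0.00185687]
```

View pics/w2.png

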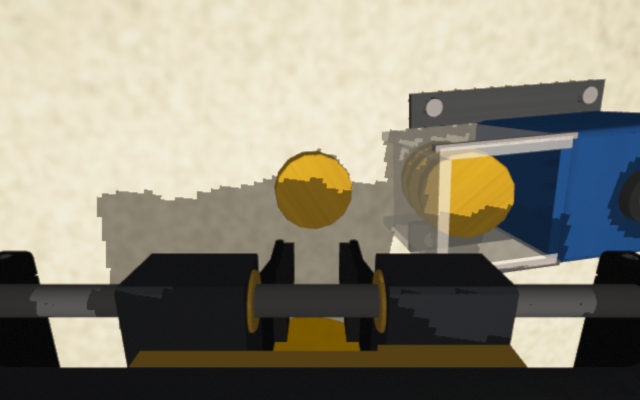

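The view shows the cap at (313,190), centred ahead of the two fingertips. The fingers are clear of the tower.

```bash
python3 -m handwheel '[[[0,0,0,0.005,0,0.0015,0.022],[0,0,0,0.005,0,0,0.022],[0,0,0,0.005,0,0,0.022],[0,0,0,0.006,0,0,0.022],[0,0,0,0.008,0,0,0.022],[0,0,0,0.009,0,0,0.022],[0,0,0,0.01,0,0,0.022],[0,0,0,0.01,0,0,0.022],[0,0,0,0.01,0,0,0.022],[0,0,0,0.01,0,0,0.022],[0,0,0,0.01,0,0,0.022],[0,0,0,0.01,0,0,0.022]]]'
python3 -m handwheel '[[[0,0,0,0.008,0,0,0.022],[0,0,0,0.006,0,0,0.022],[0,0,0,0.004,0,0,0.022],[0,0,0,0.002,0,0,0.022],[0,0,0,0,0,0,0.022],[0,0,0,0,0,0,0.022]]]'
python3 - <<'E'
from h import *
im=shot('wrist','w3.png');s=r.sense();print(s['tcp_pos'],s['wrist_force'])
h=cv2.cvtColor(im,cv2.COLOR_RGB2HSV)
m=cv2.inRange(h,(14,110,60),(35,255,255));k,_,st,ce=cv2.connectedComponentsWithStats(m)
R=np.array(s['ee_rot'])
for i in range(1,k):
    if st[i,4]>500:
        p=plane('wrist',ce[i],.012);print(st[i],ce[i],p,R.T@(np.array([.586,-.164,.012])-p))
E
```

```text
time_s: 7.55
tcp_pos: [0.5748, -0.0924, 0.0056]
ee_rot: [[0.155, -0.978, -0.138], [-0.988, -0.153, -0.022], [-0.0, 0.14, -0.99]]
wrist_force: [0.4, 0.6, -0.3]
gripper_width: 0.252
gripper_force: 0.4
time_s: 8.15
tcp_pos: [0.5778, -0.1111, 0.0056]
ee_rot: [[0.155, -0.978, -0.138], [-0.988, -0.154, -0.022], [0.0, 0.14, -0.99]]
wrist_force: [0.2, 0.0, 0.2]
gripper_width: 0.25
gripper_force: 0.0
[ 0.5778062  -0.11107391  0.00559985] [-0.56242986  0.87157603  0.98628503]
[ 279  177   76   76 4572] [315.87401575 214.44728784] [ 0.58253345 -0.13695217  0.012     ] [0.02725815 0.00076362 0.00010871]
[247 270  14  63 516] [251.98449612 301.18992248] [ 0.60644097 -0.09049229  0.012     ] [0.06944685 0.03128522 0.0044257 ]
[373 270  14  63 504] [380.56349206 301.18452381] [ 0.54242619 -0.09492343  0.012     ] [ 0.0749999  -0.03201235 -0.00452465]
[ 129  345  398   22 6996] [340.85148656 357.30731847] [ 0.55715869 -0.06064228  0.012     ] [ 0.10658062 -0.01233606 -0.00174151]
```

View pics/w3.png

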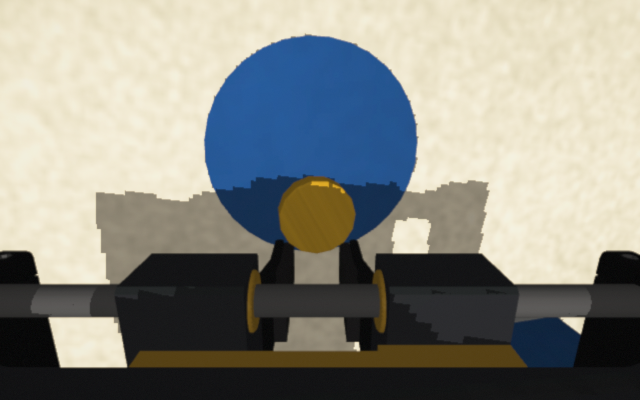

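The cap at (316,214) sits against the fingertips, on the near part of the blue spot (centre at about (311,140)). It has 27 mm to go, straight ahead. Next I'll push it that far, back off and rise.

```bash
python3 -m handwheel '[[[0,0,0,0.003,0,0,0.022],[0,0,0,0.006,0,0,0.022],[0,0,0,0.006,0,0,0.022],[0,0,0,0.005,0,0,0.022],[0,0,0,0.004,0,0,0.022],[0,0,0,0.003,0,0,0.022],[0,0,0,0,0,0,0.022],[0,0,0,-0.006,0,0,0.022],[0,0,0,-0.012,0,0,0.022],[0,0,0,0,0.002,-0.02,0.022],[0,0,0,0,0.006,-0.045,0.022],[0,0,0,0,0.006,-0.045,0.022]]]'
python3 -m handwheel '[[[0,0,0,-0.04,0,-0.02,0.022],[0,0,0,0,0,0,0.022],[0,0,0,0,0,0,0.022]]]'
python3 - <<'E'
from h import *
im=shot('wrist','w4.png');sd=shot('side','s4.png');shot('top','t4.png');s=r.sense();print(s['time_s'],s['tcp_pos'])
for n,i2,A in(('wrist',im,300),('side',sd,40)):
    h=cv2.cvtColor(i2,cv2.COLOR_RGB2HSV)
    for c,lo,hi in(('brass',(14,110,60),(35,255,255)),('blue',(100,110,50),(125,255,255))):
        k,_,st,ce=cv2.connectedComponentsWithStats(cv2.inRange(h,lo,hi))
        for i in range(1,k):
            p=plane(n,ce[i],0.012 if c=='brass' else 0)
            if st[i,4]>A and abs(p[0]-.55)<.12 and abs(p[1]+.1)<.15:print(n,c,st[i],ce[i].round(1),p.round(4))
cv2.imwrite('pics/both.png',np.vstack([im[:300,:,::-1],cv2.resize(sd[150:300,220:540,::-1],(640,300))]))
E
```

```text
time_s: 9.4
tcp_pos: [0.5799, -0.1186, 0.117]
ee_rot: [[0.156, -0.978, -0.141], [-0.988, -0.155, -0.022], [-0.0, 0.143, -0.99]]
wrist_force: [1.9, 0.1, 0.5]
gripper_width: 0.251
gripper_force: 0.0
time_s: 9.7
tcp_pos: [0.5771, -0.0783, 0.1369]
ee_rot: [[0.157, -0.978, -0.137], [-0.988, -0.156, -0.021], [-0.0, 0.139, -0.99]]
wrist_force: [-0.5, -0.6, 0.2]
gripper_width: 0.256
gripper_force: 0.0
9.85 [ 0.5764413  -0.08001278  0.13505371]
wrist brass [ 276   64   46   48 1732] [298.8  87.4] [ 0.5846 -0.1646  0.012 ]
wrist brass [ 359  243   36   90 1013] [377.5 275.6] [ 0.4905 -0.0145  0.012 ]
wrist brass [247 270  14  63 498] [251.9 301.1] [0.6001 0.0192 0.012 ]
wrist blue [  235    18   124   132 10967] [296.1  82.8] [ 0.5861 -0.1682  0.    ]
wrist blue [ 390  203  104   56 3942] [444.3 229.6] [ 0.43  -0.061  0.   ]
side brass [305 221  11   8  59] [310.2 224.2] [ 0.5196 -0.0207  0.012 ]
side brass [349 243  13  12 118] [355.1 248.4] [ 0.5843 -0.1639  0.012 ]
side blue [283 223  28  33 519] [297.  240.3] [ 0.4605 -0.0417  0.    ]
side blue [339 236  34  30 646] [355.3 250.7] [ 0.585 -0.165  0.   ]
```

View pics/both.png

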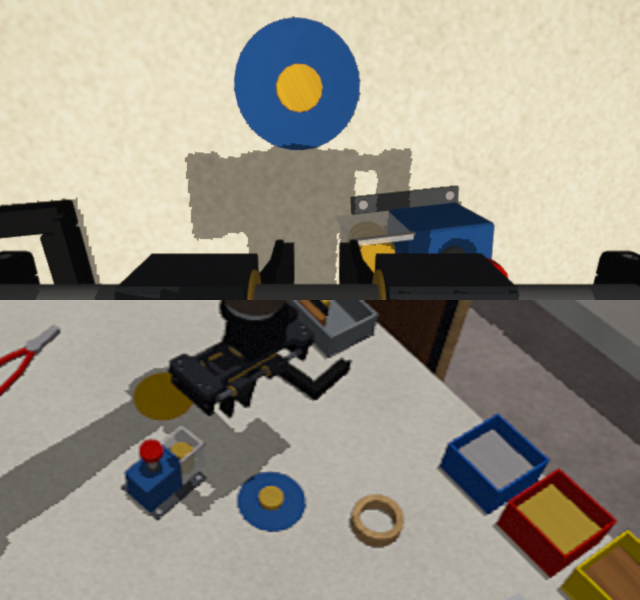

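The cap lies flat at the centre of the blue spot. The plunger is up, the other caps are still in the tower, and the gripper is clear of everything.

```bash
python3 -c "
from station import r
print(r.finish_job())"
```

```text
the job is handed in; nothing more can be done
None
```

Job handed in at about 9.9 s: one cap was ejected and nudged flat to within about 2 mm of the blue spot's centre, with the plunger back up, no second cap out and nothing else touched.

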